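# Find the carton that still holds its vial and show its barcode to the scanner

## Robot

A 6-joint arm with a two-finger parallel gripper is mounted at the origin on the work surface. World frame = base frame: x ahead of the robot, y to its left, z up, the work surface at z = 0. Lengths are in mm, angles in rad, forces in N, time in s.
With the tool pointing down it reaches from about 350 to 975 mm from the base axis. Payload 7.1 kg.
Tool frame: the origin (TCP) lies on the front face of the gripper's body, between the roots of the fingers; the fingertips stand 80 mm ahead of it and the grasp point (between the pads) lies 61 mm ahead of it; z points along the fingers, y is the line along which they close (so a half turn about z gives the same grasp; the last joint's range is limited). The gripper opens to 88 mm and grips with 3 to 60 N. Pads are 20 mm wide; open, the fingers measure 115 mm over their backs; the gripper's body (75 mm by 178 mm) begins 61 mm behind the grasp point.
Start: joints at [-1.137, 0.423, 1.63, -0, 1.089, -0.019], TCP at [273.443, -561.992, 302.675] pointing down, gripper open.
Joint ranges: [-3, 3], [-0.9, 2.11], [0.09, 2.58], [-1.31, 4.45], [0.11, 2.69], [-2.54, 2.54]. Speed limits (rad/s): [2.39, 2.39, 3.01, 3.14, 3.14, 3.14].

## Interface

Orientations are given as a rotation vector (axis times angle).
In Python, from workcell import readout, vision, close_job gives the robot as it stands.
- The arm moves only by the tool servo_tool, never from a script. Its argument "plan" is a list that holds one entry, the list of rows, each a list of 7 numbers: the gripper command: -1 is fully open, 1 is shut, values between are in proportion, then the shift along the world's x, y, z in units of 40 mm (1.0 is 40 mm), then the turn, a rotation vector about the world's x, y, z in units of 5 degrees (1.0 is 5 degrees). A call has 1 to 5 rows; each row shifts and turns the commanded pose from where the row before left it; what a row does not reach is not made up. A row lasts 1/12 s, in which the tool goes at most 41.7 mm and 7.16 degrees, less where a joint would pass 70% of its speed; a pose out of reach is approached as far as the arm can. A call is refused whole if a number of a shift passes 1 or a number of a turn 1, either way. A call with a gripper value outside its range is refused whole. The fingers move at their own pace and stop on an object; the grip force is fixed at half the most. Time passes only in rows, so rows that do not move let the fingers close. It gives the time, the measured TCP pose, the force, the opening and the grip force at its end, in the units of the state.
- readout.get_obs(): the state, without advancing time (a new reading comes with each control period).
- vision.get_image(name): name is "scene" or "top" or "wrist"; returns the picture (420x560x3 uint8, red, green, blue); there is no depth.
- vision.camera_params(name): a dict with "fx", "fy", "cx", "cy" (pixels), "rvec" (rotation vector, rad) and "tvec" (3), from world to camera coordinates, as OpenCV has them; the wrist camera has in their place "hand_eye" (4x4, takes a point from camera to tool coordinates, whose origin is the TCP and whose axes are the flange's). Camera axes: x right, y down, z forward; pixel columns grow to the right and rows downward; lengths in mm; the calibration is good to about 2 mm. A picture is of the moment at which its call begins: read the wrist's pose just before it. camera_params takes no time and is no camera call.
- close_job(): hands the job in; it is judged then, once.
The state is a dict: "t": time; "qpos": joint angles; "qvel": joint speeds; "joint_torque": joint torques, N m; "ee_pos": TCP position; "orientation": TCP orientation; "ft_force": force on the tool from outside, world axes, zero at the start; "moment": the same for the moment, N m; "width": finger opening in mm; "grasp_force": force on a finger pad.
Only numpy, scipy, OpenCV 4.12 (cv2) and the standard library are available. Lean on these libraries where they do the work, as an engineer would, in place of code of your own. Each camera call takes 0.05 s, during which the arm holds its last target. There are 200 camera calls.

## Task

Three look-alike medicine cartons came back in the blue returns tray; two are empty and one still holds its glass vial, and only the weight tells. Find the one with the vial and hold it up in the air, upright, in front of the scanner to book it in: label squarely facing the window, centred on it at window height, about 8 cm away; finish while still holding it there, steady. The empty cartons end standing in their own compartments and are never shown to the scanner; do not tip any carton, bump the scanner or disturb the other things on the bench.

Things in the scene. Friction and masses are not known exactly. Their poses are not given: they have to be found in the camera images.
- carton_a_mid (a point): white medicine carton, closed, 50 x 50 x 104 mm tall, green band near its top. Point: its centre, 52 mm above the underside; z up, +x out of the face with the barcode label (40 wide x 46 tall, centre 25 mm along +x and 14 mm below this point; the top 43 mm of that face is free of it)
- carton_b_mid (a point): look-alike of carton_a, same sizes, point and axes. Each stands loose in a tray compartment, label facing the tray's +x side, away from the robot. The carton with its glass vial weighs about 220 g (200 to 240), an empty one with only the leaflet about 42 g; which is which changes every time
- carton_c_mid (a point): look-alike of carton_a, same sizes, point and axes. The vial is shut inside one of the three cartons and cannot be seen or read; it stands nearly without play
- tray: blue returns tray, fixed, 115 (x) x 336 (y) x 34 mm high, walls and floor 4 mm; origin: centre of its underside. A row of four compartments along its y, centres at y = -123, -41, 41, 123 mm, each about 107 x 79 mm inside; three hold the look-alike cartons, one the amber jar, in any order; gaps between neighbours 20 to 40 mm
- scan_window (a point): centre of the dark red window of the black hands-free barcode scanner (fixed, left part of the bench; head 52 deep x 82 wide x 94 mm tall, its top 175 mm above the bench). The window is upright, its centre 125 mm above the bench; z up, +x points INTO the head, so the window looks along -x. A carton whose x axis points along this x axis has its label squarely facing the window
- amber_jar_mid (a point): bystander: brown jar with black cap, 48 mm across, 95 mm tall, in the fourth compartment; point at its centre
Mind the look-alikes: they are no part of the job. Leave any purple or red look-alike of the part that bears carton_a_mid alone.

How it is judged:
By the outcome, as a careful person would: the job done as asked, in the order asked, and still so for the second after the job is handed in, while the arm keeps its last pose, push and grip.
It also fails if it takes over 58 s, if anything falls off the work surface, if the arm or the gripper's body presses on something with over 40 N, if the wrist force passes 120 N, or if a joint passes its speed limit or range.

## Working session

There is one attempt and no reset: what is moved stays moved. The work goes in short steps, Python scripts to look and compute and a tool call to move; the robot and the scene stay as the last step left them, time stands still between calls to the robot, and variables do not carry over. Pictures are saved under pics/ and viewed, at most 10 in all, crops included, and the job is handed in when it is done.

Besides the shell and the picture viewer there is one more tool, called after "Call:" by a JSON object that holds its "api" and its "payload", one argument or row to a line. servo_tool: Moves the arm, as the interface text tells. Its arguments: {"type":"object","properties":{"plan":{"type":"array"}},"required":["plan"]}

```bash
mkdir -p pics; cat > h.py <<'E'
import numpy as np, cv2
from scipy.spatial.transform import Rotation as R
from workcell import readout, vision
def cam(n):
    p=vision.camera_params(n); K=np.array([[p['fx'],0,p['cx']],[0,p['fy'],p['cy']],[0,0,1]],float)
    if 'hand_eye' in p:
        o=readout.get_obs(); H=np.array(p['hand_eye']); Rt=R.from_rotvec(o['orientation']).as_matrix()
        return K, Rt@H[:3,:3], Rt@H[:3,3]+np.array(o['ee_pos'])
    Rw=R.from_rotvec(p['rvec']).as_matrix(); return K, Rw.T, -Rw.T@np.array(p['tvec'])
def ray(c,u,v,z):
    K,M,o=c; d=M@np.linalg.inv(K)@[u,v,1]; return o+d*(z-o[2])/d[2]
def proj(c,P):
    K,M,o=c; q=K@(M.T@(np.array(P)-o)); return q[:2]/q[2]
def save(n,f):
    im=vision.get_image(n); cv2.imwrite('pics/'+f,im[:,:,::-1]); return im
E
python3 - <<'E'
from h import *
a=save('top','top1.png');b=save('scene','scene1.png')
for n in('top','scene'): print(n,cam(n)[2],cam(n)[1][:,2])
o=readout.get_obs();print(o)
E
```

```text
top [351.375044    71.16640664 950.64489624] [ 1.55227455e-01 -9.31336723e-05 -9.87878752e-01]
scene [1068.99173256  -72.52808081  973.22769263] [-0.55942571  0.13012967 -0.81860194]
{'t': 0.1, 'qpos': array([-1.13703414e+00,  4.23719623e-01,  1.63060692e+00,  3.32677228e-05,
        1.08860954e+00, -1.89820604e-02]), 'qvel': array([-0.00019955, -0.00090899, -0.00070202, -0.00091437, -0.00040101,
        0.00221935]), 'joint_torque': array([-2.64710936e-03, -5.45618570e+01, -2.74324179e+01,  6.44029467e-02,
        1.87463744e-02, -3.81529048e-05]), 'ee_pos': array([ 273.27056872, -561.6547161 ,  302.00994848]), 'orientation': array([-3.06015979e+00, -7.04790576e-01,  3.89063541e-04]), 'ft_force': array([ 0.65527204, -0.44234396, -0.03637081]), 'moment': array([ 0.02326561, -0.04068711, -0.01058952]), 'grasp_force': 0.0, 'width': 88.07730487393871}
```

View pics/top1.png

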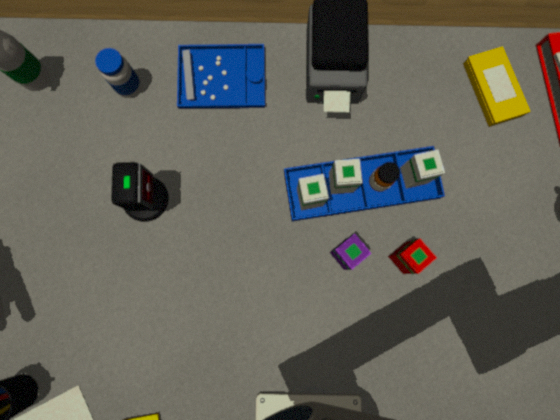

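View pics/scene1.png

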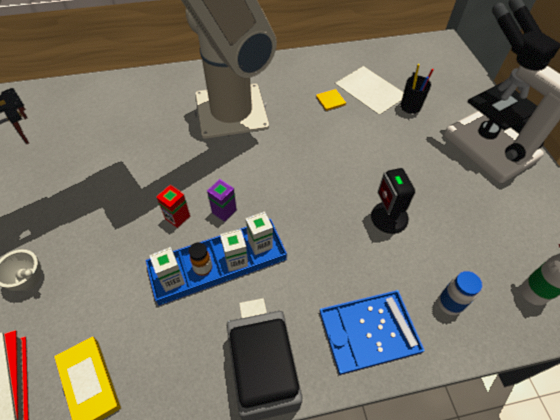

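The top view shows the tray row (pixels): cartons at (314,188), (347,172) and (430,164), and the jar at (386,176). The scanner head is at (133,185) with its red window facing right (about -y). The scene view shows the same row, with the window near (383,193).

```bash
python3 - <<'E'
from h import *
T=cv2.imread('pics/top1.png');S=cv2.imread('pics/scene1.png');ct,cs=cam('top'),cam('scene')
def comps(I,lo,hi,box,mn=15):
    x0,y0,x1,y1=box;m=cv2.inRange(cv2.cvtColor(I,cv2.COLOR_BGR2HSV),lo,hi);k=np.zeros_like(m);k[y0:y1,x0:x1]=m[y0:y1,x0:x1]
    n,l,s,c=cv2.connectedComponentsWithStats(k)
    return [(c[i],s[i,4],cv2.minAreaRect(np.argwhere(l==i)[:,::-1].astype(np.float32))) for i in range(1,n) if s[i,4]>=mn]
print('green top')
for c,a,r in comps(T,(45,120,60),(80,255,255),(280,130,460,280)):
    b=cv2.boxPoints(r);w=np.array([ray(ct,*p,108)[:2] for p in b]);e=w[1]-w[0]
    print(c.round(1),a,ray(ct,*c,108).round(1),'yaw',np.degrees(np.arctan2(e[1],e[0])).round(1)%90)
print('white top')
for c,a,r in comps(T,(0,0,170),(180,60,255),(280,130,460,220)): 
    b=cv2.boxPoints(r);w=np.array([ray(ct,*p,108)[:2] for p in b]);e=w[1]-w[0]
    print(c.round(1),a,ray(ct,*c,108).round(1),np.degrees(np.arctan2(e[1],e[0])).round(1)%90)
print('tray')
for c,a,r in comps(T,(100,120,60),(125,255,255),(270,130,460,230),200):
    b=cv2.boxPoints(r);print(a,[ray(ct,*p,25).round(0)[:2] for p in b],ray(ct,*r[0],25).round(1))
for n,I,box,cc in(('top',T,(100,150,175,225),ct),('scene',S,(365,165,420,235),cs)):
    for nm,lo,hi in(('red',(0,90,25),(10,255,255)),('red2',(170,90,25),(180,255,255)),('green',(45,120,60),(80,255,255))):
        for c,a,r in comps(I,lo,hi,box,8): print(n,nm,c.round(1),a,cv2.boxPoints(r).round(0).tolist(),ray(cc,*c,125).round(1),ray(cc,*c,175).round(1))
A=cv2.resize(T[140:230,90:190],None,fx=6,fy=6);B=cv2.resize(S[150:240,350:450],None,fx=6,fy=6)
cv2.imwrite('pics/scan.png',cv2.resize(np.hstack([A,B]),(800,360)))
E
```

```text
green top
[429.4 163.5] 103 [ 577.9 -232.8  108. ] yaw 15.400000000000006
[348.1 171.1] 106 [558.8 -68.9 108. ] yaw 1.2000000000000028
[313.2 188. ] 106 [522.9   0.7 108. ] yaw 15.5
[353. 251.] 131 [399.3 -77.7 108. ] yaw 45.3
[418.7 255.6] 117 [ 392.9 -205.5  108. ] yaw 44.6
white top
[429.3 162.6] 375 [ 579.7 -232.6  108. ] 14.400000000000006
[347.7 170. ] 377 [561.1 -68.2 108. ] 7.099999999999994
[312.9 187.3] 400 [524.3   1.4 108. ] 12.0
tray
4410 [array([583.,  60.]), array([ 644., -280.]), array([ 526., -293.]), array([467.,  41.])] [ 554.3 -117.1   25. ]
top red [148.2 180.2] 20 [[145.0, 175.0], [148.0, 175.0], [151.0, 185.0], [148.0, 186.0]] [528.2 325.  125. ] [517.5 309.6 175. ]
top red [143.5 181.9] 13 [[140.0, 181.0], [143.0, 179.0], [146.0, 183.0], [143.0, 185.0]] [524.6 334.1 125. ] [514.1 318.2 175. ]
top red [147.6 193.7] 16 [[146.0, 190.0], [149.0, 190.0], [149.0, 197.0], [146.0, 197.0]] [501.4 324.6 125. ] [492.3 309.2 175. ]
top red2 [142.7 173.5] 11 [[141.0, 170.0], [143.0, 170.0], [144.0, 177.0], [143.0, 177.0]] [541.5 336.7 125. ] [530.  320.6 175. ]
top red2 [1
[... 473 characters left out ...]
] [503.6 325.8 125. ] [537.  302.3 175. ]
scene red [389. 196.] 33 [[386.0, 202.0], [387.0, 189.0], [393.0, 189.0], [391.0, 202.0]] [523.4 335.3 125. ] [555.6 311.3 175. ]
scene red [386.  205.6] 14 [[384.0, 203.0], [386.0, 202.0], [389.0, 208.0], [386.0, 209.0]] [549.9 317.5 125. ] [580.5 294.5 175. ]
scene red2 [386.5 194.7] 87 [[380.0, 181.0], [390.0, 180.0], [393.0, 207.0], [384.0, 208.0]] [518.5 330.5 125. ] [550.9 306.7 175. ]
scene red2 [380.8 191.5] 13 [[378.0, 188.0], [381.0, 188.0], [383.0, 194.0], [380.0, 195.0]] [506. 320. 125.] [539.2 296.9 175. ]
scene green [398.5 179.7] 51 [[394.0, 177.0], [399.0, 174.0], [403.0, 183.0], [398.0, 185.0]] [478.9 378.  125. ] [513.7 351.5 175. ]
```

View pics/scan.png

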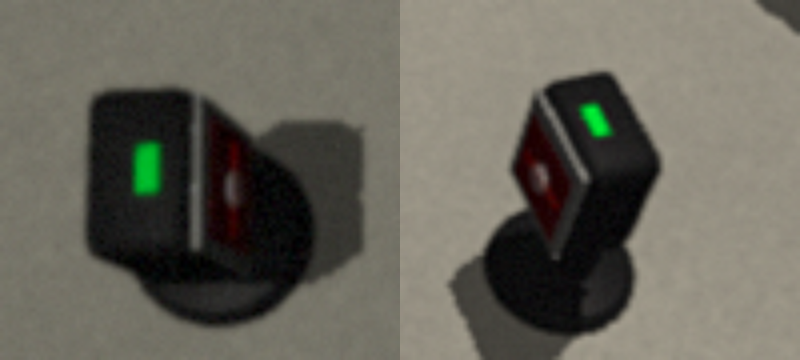

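The light dot in the window is at (148,187) in top and (385,194) in scene. Both rays meet near (515,326,125), so the window looks along -y. I'm moving above the nearest carton.

Call:
{"api": "servo_tool", "payload": {
  "plan": [
    [[-1,0.51,0.55,0,0,0,0.98],[-1,0.51,0.55,0,0,0,0.98],[-1,0.51,0.55,0,0,0,0.98],[-1,0.51,0.55,0,0,0,0.98],[-1,0.51,0.55,0,0,0,0.98]]
  ]
}}

```text
t: 0.52
ee_pos: [376.0, -450.8, 302.3]
orientation: [-2.839, -1.344, 0.0]
ft_force: [0.6, 0.8, -0.1]
width: 87.7
grasp_force: 0.0
```

Call:
{"api": "servo_tool", "payload": {
  "plan": [
    [[-1,0.51,0.55,0,0,0,0.98],[-1,0.51,0.55,0,0,0,0.98],[-1,0.51,0.55,0,0,0,0.98],[-1,0.51,0.55,0,0,0,0.98],[-1,0.51,0.55,0,0,0,0.98]]
  ]
}}

```text
t: 0.93
ee_pos: [478.1, -340.7, 302.4]
orientation: [-2.489, -1.916, 0.0]
ft_force: [0.9, -1.2, 0.8]
width: 87.7
grasp_force: 0.0
```

Call:
{"api": "servo_tool", "payload": {
  "plan": [
    [[-1,0.51,0.55,0,0,0,0.98],[-1,0.51,0.55,0,0,0,0.98],[-1,0.51,0.55,0,0,0,0.98],[-1,0.51,0.55,0,0,0,0.98],[-1,0.51,0.55,0,0,0,0.98]]
  ]
}}

```text
t: 1.35
ee_pos: [580.1, -230.6, 302.3]
orientation: [-2.025, -2.401, 0.0]
ft_force: [0.3, -0.9, -0.8]
width: 87.9
grasp_force: 0.0
```

Call:
{"api": "servo_tool", "payload": {
  "plan": [
    [[-1,0,0,0,0,0,0],[-1,0,0,0,0,0,0],[-1,0,0,0,0,0,0]]
  ]
}}

```text
t: 1.6
ee_pos: [578.9, -232.1, 302.2]
orientation: [-2.031, -2.395, 0.001]
ft_force: [-0.7, 0.3, 0.3]
width: 87.5
grasp_force: 0.0
```

```bash
python3 - <<'E'
from h import *
o=readout.get_obs();print(o['t'],o['ee_pos'],o['qpos'],R.from_rotvec(o['orientation']).as_matrix().round(3),o['ft_force'])
c=cam('wrist');im=save('wrist','w1.png');print(c[2])
E
```

```text
1.6 [ 578.90046871 -232.09016316  302.19697455] [-4.00247334e-01  4.22128005e-01  1.63265829e+00 -3.95799442e-04
  1.08797663e+00 -5.64118482e-01] [[-0.163  0.987 -0.001]
 [ 0.987  0.163  0.   ]
 [ 0.    -0.001 -1.   ]] [-0.725556    0.34555914  0.29282545]
[ 567.19244113 -160.60886995  383.65651372]
```

View pics/w1.png

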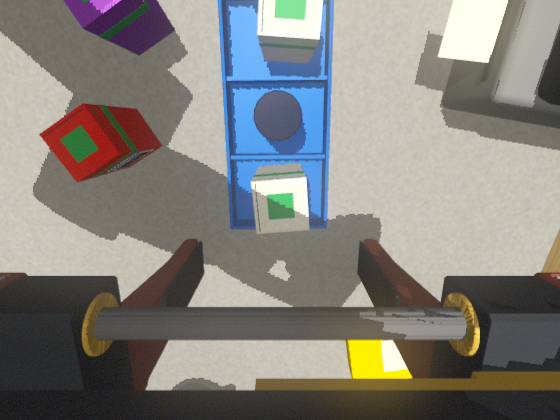

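The wrist view shows carton 1 with its green top at (281,206), the jar at (278,115), carton 2's top at (290,5), and the tray edges at columns 230–327.

```bash
cat >> h.py <<'E'
def greens(c,I,z=108,mn=150):
    m=cv2.inRange(cv2.cvtColor(I,cv2.COLOR_RGB2HSV),(50,130,50),(75,255,255))
    for k in cv2.findContours(m,0,2)[0]:
        if cv2.contourArea(k)<mn: continue
        w=np.array([ray(c,*p,z)[:2] for p in k[:,0].astype(float)],np.float32); r=cv2.minAreaRect(w)
        M=cv2.moments(w); print('green',np.round([M['m10']/M['m00'],M['m01']/M['m00']],1),'rect',np.round(r[0],1),np.round(r[1],1),'yaw',round(r[2]%90,1),k[:,0].mean(0).round())
E
python3 - <<'E'
from h import *
c=cam('wrist');I=cv2.imread('pics/w1.png')[:,:,::-1]; greens(c,I)
m=cv2.inRange(cv2.cvtColor(I,cv2.COLOR_RGB2HSV),(100,130,50),(125,255,255))
k=max(cv2.findContours(m,0,2)[0],key=cv2.contourArea);w=np.array([ray(c,*p,34)[:2] for p in k[:,0].astype(float)],np.float32);r=cv2.minAreaRect(w);print('tray',r)
t=cam('top');u=[ray(t,139.5,164,175),ray(t,139.5,202,175)];print('bezel',u)
E
```

```text
green [ 579.6 -227.2] rect [ 577.3 -229.6] [22.5 14.2] yaw 13.8 [281. 200.]
green [ 396.5 -206.5] rect [ 396.4 -206.6] [22.8 22.5] yaw 40.4 [ 79. 143.]
green [ 429.6 -107.8] rect [ 432.9 -105.3] [44.4  4.3] yaw 40.1 [129.  19.]
tray ((563.1141357421875, -163.17019653320312), (113.5496597290039, 237.21751403808594), 9.831233024597168)
bezel [array([547.79400161, 327.82711098, 175.        ]), array([476.65304435, 322.86730903, 175.        ])]
```

Call:
{"api": "servo_tool", "payload": {
  "plan": [
    [[-1,0,0,-0.8,0,0,0.6],[-1,-0.02,0.02,-0.8,0,0,0],[-1,0,0,-0.8,0,0,0],[-1,0,0,-0.8,0,0,0],[-1,0,0,-0.6,0,0,0]]
  ]
}}

```text
t: 2.07
ee_pos: [576.8, -232.2, 148.3]
orientation: [-1.97, -2.445, 0.001]
ft_force: [-0.7, 0.3, 0.3]
width: 87.9
grasp_force: 0.0
```

Call:
{"api": "servo_tool", "payload": {
  "plan": [
    [[-1,0,0,0,0,0,0],[-1,0,0,0,0,0,0],[-1,0,0,0,0,0,0]]
  ]
}}

```text
t: 2.32
ee_pos: [579.0, -232.3, 152.1]
orientation: [1.968, 2.446, 0.001]
ft_force: [0.5, -0.2, 1.1]
width: 87.8
grasp_force: 0.0
```

```bash
cat >> h.py <<'E'
def st():
    o=readout.get_obs();print(round(o['t'],2),o['ee_pos'].round(1),np.round(o['ft_force'],2),'w',round(o['width'],1),round(o['grasp_force'],1),'tq',o['joint_torque'][1:3].round(2),np.round(o['moment'],2))
E
python3 - <<'E'
from h import *
im=save('wrist','w2.png');st();greens(cam('wrist'),im)
E
```

```text
2.37 [ 579.4 -232.2  152.7] [0.07 0.78 0.1 ] w 87.9 0.0 tq [-57.33 -20.06] [-0.02 -0.08  0.01]
green [ 576.7 -236.2] rect [ 578.7 -232.3] [23.2 18.3] yaw 12.2 [275. 291.]
green [ 458.5 -197.6] rect [ 459.4 -197.4] [10.2  5.1] yaw 88.6 [  7. 156.]
```

View pics/w2.png

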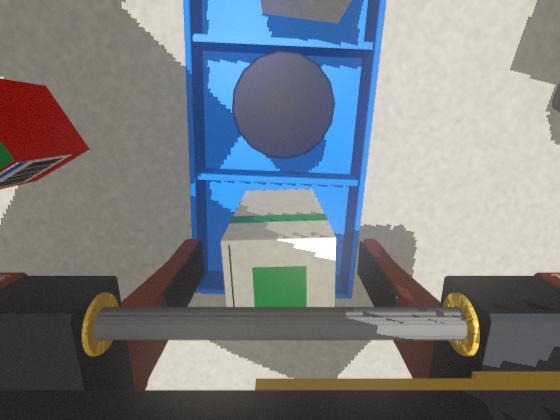

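Carton 1 is between the fingers and square to them. I'm closing and lifting to weigh it.

Call:
{"api": "servo_tool", "payload": {
  "plan": [
    [[1,0,0,0,0,0,0],[1,0,0,0,0,0,0],[1,0,0,0,0,0,0],[1,0,0,0,0,0,0],[1,0,0,0,0,0,0]]
  ]
}}

```text
t: 2.78
ee_pos: [578.8, -231.2, 151.1]
orientation: [1.967, 2.449, 0.0]
ft_force: [-0.9, -0.2, -0.3]
width: 58.1
grasp_force: 0.0
```

Call:
{"api": "servo_tool", "payload": {
  "plan": [
    [[1,0,0,0,0,0,0],[1,0,0,0.15,0,0,0],[1,0,0,0.3,0,0,0],[1,0,0,0.15,0,0,0],[1,0,0,0,0,0,0]]
  ]
}}

```text
t: 3.2
ee_pos: [579.7, -231.6, 177.0]
orientation: [1.966, 2.446, 0.002]
ft_force: [1.6, 0.1, 0.3]
width: 50.2
grasp_force: 29.8
```

Call:
{"api": "servo_tool", "payload": {
  "plan": [
    [[1,0,0,0,0,0,0],[1,0,0,0,0,0,0],[1,0,0,0,0,0,0]]
  ]
}}

```text
t: 3.45
ee_pos: [578.4, -231.1, 174.5]
orientation: [-1.967, -2.449, 0.0]
ft_force: [-0.1, -0.1, -0.6]
width: 49.9
grasp_force: 29.8
```

Call:
{"api": "servo_tool", "payload": {
  "plan": [
    [[1,0,0,0,0,0,0]]
  ]
}}

```text
t: 3.53
ee_pos: [578.4, -231.1, 174.3]
orientation: [-1.967, -2.449, 0.0]
ft_force: [-0.3, -0.8, -0.8]
width: 50.1
grasp_force: 29.8
```

Call:
{"api": "servo_tool", "payload": {
  "plan": [
    [[1,0,0,0,0,0,0]]
  ]
}}

```text
t: 3.62
ee_pos: [578.5, -231.1, 174.3]
orientation: [-1.967, -2.449, 0.0]
ft_force: [0.1, -1.0, 0.1]
width: 50.0
grasp_force: 29.8
```

Call:
{"api": "servo_tool", "payload": {
  "plan": [
    [[1,0,0,0,0,0,0]]
  ]
}}

```text
t: 3.7
ee_pos: [578.5, -231.2, 174.4]
orientation: [-1.967, -2.449, 0.0]
ft_force: [-0.3, -0.1, -0.3]
width: 50.3
grasp_force: 29.8
```

Call:
{"api": "servo_tool", "payload": {
  "plan": [
    [[1,0,0,0,0,0,0]]
  ]
}}

```text
t: 3.78
ee_pos: [578.6, -231.2, 174.5]
orientation: [-1.967, -2.449, 0.0]
ft_force: [0.8, -0.3, -0.2]
width: 49.9
grasp_force: 29.8
```

Call:
{"api": "servo_tool", "payload": {
  "plan": [
    [[1,0,0,0,0,0,0]]
  ]
}}

```text
t: 3.87
ee_pos: [578.6, -231.2, 174.5]
orientation: [-1.967, -2.449, 0.0]
ft_force: [-0.3, -0.8, -0.7]
width: 50.2
grasp_force: 29.8
```

```bash
python3 - <<'E'
from h import *
for i in range(8):
    vision.get_image('wrist');st()
E
```

```text
3.92 [ 578.6 -231.2  174.6] [ 1.09 -0.33 -0.54] w 50.4 29.8 tq [-58.24 -21.87] [-0.04 -0.1  -0.02]
3.97 [ 578.6 -231.2  174.6] [-0.72 -0.24 -0.55] w 50.3 29.8 tq [-58.24 -21.87] [-0.04 -0.08  0.03]
4.02 [ 578.6 -231.2  174.6] [ 1.16 -0.02 -0.57] w 50.2 29.8 tq [-58.24 -21.87] [-0.03 -0.09 -0.02]
4.07 [ 578.7 -231.2  174.7] [ 0.73  0.8  -0.89] w 50.3 29.8 tq [-58.24 -21.88] [-0.   -0.11 -0.02]
4.12 [ 578.6 -231.2  174.7] [-0.75 -0.19 -0.91] w 50.0 29.8 tq [-58.25 -21.88] [-0.04 -0.06 -0.04]
4.17 [ 578.6 -231.2  174.7] [-0.51  0.45 -0.26] w 49.9 29.8 tq [-58.25 -21.88] [ 0.02 -0.06  0.  ]
4.22 [ 578.7 -231.2  174.7] [-0.81 -0.88 -1.81] w 50.3 29.8 tq [-58.25 -21.88] [-0.06 -0.13 -0.02]
4.27 [ 578.7 -231.2  174.7] [ 0.09 -0.35  0.03] w 50.1 29.8 tq [-58.26 -21.88] [-0.04 -0.07  0.01]
```

The mean is about -0.55 N, so carton 1 is empty. I'm setting it back down and moving to carton 2.

Call:
{"api": "servo_tool", "payload": {
  "plan": [
    [[1,0,0,-0.2,0,0,0],[1,0,0,-0.25,0,0,0],[1,0,0,-0.1,0,0,0],[1,0,0,-0.03,0,0,0],[1,0,0,0,0,0,0]]
  ]
}}

```text
t: 4.68
ee_pos: [578.2, -231.0, 150.7]
orientation: [-1.967, -2.448, 0.001]
ft_force: [-0.1, -0.9, -1.0]
width: 50.3
grasp_force: 29.8
```

Call:
{"api": "servo_tool", "payload": {
  "plan": [
    [[1,0,0,0,0,0,0],[1,0,0,0,0,0,0]]
  ]
}}

```text
t: 4.85
ee_pos: [578.5, -231.1, 150.9]
orientation: [-1.967, -2.449, 0.0]
ft_force: [-0.1, -0.4, 0.1]
width: 50.3
grasp_force: 29.8
```

Call:
{"api": "servo_tool", "payload": {
  "plan": [
    [[-1,0,0,0,0,0,0],[-1,0,0,0,0,0,0],[-1,0,0,0,0,0,0],[-1,0,0,0,0,0,0],[-1,0,0,0,0,0,0]]
  ]
}}

```text
t: 5.27
ee_pos: [578.7, -231.2, 151.5]
orientation: [1.968, 2.449, -0.0]
ft_force: [-1.3, 0.6, 0.1]
width: 80.0
grasp_force: 0.0
```

Call:
{"api": "servo_tool", "payload": {
  "plan": [
    [[-1,0,0,0.4,0,0,0],[-1,0,0,0.8,0,0,0],[-1,0,0,0.8,0,0,0],[-1,0,0,0.8,0,0,0],[-1,0,0,0.7,0,0,0]]
  ]
}}

```text
t: 5.68
ee_pos: [578.7, -231.2, 293.6]
orientation: [1.967, 2.448, 0.0]
ft_force: [0.4, -0.0, -0.2]
width: 87.5
grasp_force: 0.0
```

Call:
{"api": "servo_tool", "payload": {
  "plan": [
    [[-1,-0.09,0.8,0,0,0,-0.1],[-1,-0.09,0.8,0,0,0,-0.1],[-1,-0.09,0.8,0,0,0,-0.1],[-1,-0.09,0.8,0,0,0,-0.1],[-1,-0.09,0.8,0,0,0,-0.1]]
  ]
}}

```text
t: 6.1
ee_pos: [560.2, -69.9, 291.7]
orientation: [2.021, 2.404, 0.001]
ft_force: [-0.2, -0.1, -0.8]
width: 88.1
grasp_force: 0.0
```

Call:
{"api": "servo_tool", "payload": {
  "plan": [
    [[-1,0,0,0,0,0,0],[-1,0,0,0,0,0,0],[-1,0,0,0,0,0,0]]
  ]
}}

```text
t: 6.35
ee_pos: [560.9, -71.4, 291.7]
orientation: [2.019, 2.406, 0.0]
ft_force: [0.3, -0.1, -0.3]
width: 87.8
grasp_force: 0.0
```

```bash
python3 - <<'E'
from h import *
st();c=cam('wrist');im=save('wrist','w3.png');greens(c,im)
print(R.from_rotvec(readout.get_obs()['orientation']).as_matrix()[:,1])
t=save('top','t3.png');greens(cam('top'),t,mn=40)
E
```

```text
6.35 [560.9 -71.4 291.7] [ 0.27 -0.1  -0.32] w 87.8 0.0 tq [-48.68 -25.59] [ 0.  -0.1 -0.1]
green [ 578.2 -235.9] rect [ 578.5 -234.5] [22.6 18.5] yaw 9.9 [270. 361.]
green [ 424.9 -165. ] rect [ 424.7 -164.4] [ 7.2 32.9] yaw 40.1 [120. 276.]
green [559.  -69.3] rect [559.2 -69. ] [22.4 22.2] yaw 5.6 [283. 200.]
green [402.4 -77.3] rect [402.4 -77.3] [22.9 22.5] yaw 40.2 [ 99. 184.]
[9.85006016e-01 1.72519602e-01 3.67172889e-04]
green [399.4 -75.7] rect [399.8 -77.2] [20.4 22.3] yaw 45.2 [352. 251.]
green [523.    0.8] rect [523.1   0.8] [20.3 20.4] yaw 12.6 [313. 188.]
green [528.5 373.5] rect [528.4 373.4] [27.1 14. ] yaw 4.2 [127. 181.]
```

View pics/w3.png

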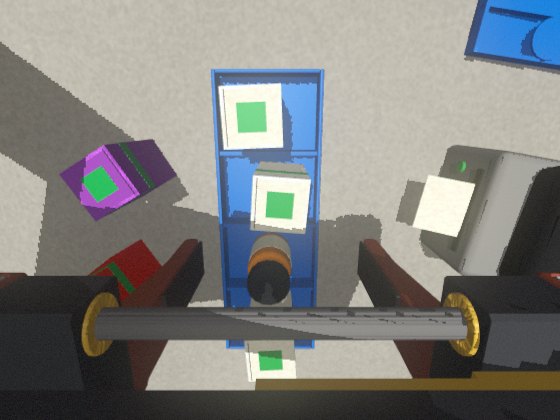

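Carton 1 stands in its place. Carton 2 is at (559,-69) with yaw 5.6°. I'm gripping and weighing it next.

Call:
{"api": "servo_tool", "payload": {
  "plan": [
    [[-1,-0.04,0.06,-0.72,0,0,-0.86],[-1,0,0,-0.8,0,0,0],[-1,0,0,-0.8,0,0,0],[-1,0,0,-0.8,0,0,0],[-1,0,0,-0.4,0,0,0]]
  ]
}}

```text
t: 6.87
ee_pos: [557.5, -69.9, 147.2]
orientation: [-2.109, -2.324, 0.004]
ft_force: [-0.5, -1.2, 0.3]
width: 87.9
grasp_force: 0.0
```

Call:
{"api": "servo_tool", "payload": {
  "plan": [
    [[-1,0,0,0,0,0,0],[-1,0,0,0,0,0,0],[1,0,0,0,0,0,0],[1,0,0,0,0,0,0],[1,0,0,0,0,0,0]]
  ]
}}

```text
t: 7.28
ee_pos: [559.9, -69.1, 152.2]
orientation: [2.108, 2.326, 0.002]
ft_force: [-0.7, 0.3, -0.2]
width: 71.3
grasp_force: 0.0
```

Call:
{"api": "servo_tool", "payload": {
  "plan": [
    [[1,0,0,0,0,0,0],[1,0,0,0,0,0,0],[1,0,0,0,0,0,0],[1,0,0,0,0,0,0],[1,0,0,0,0,0,0]]
  ]
}}

```text
t: 7.7
ee_pos: [559.3, -68.8, 151.1]
orientation: [2.109, 2.328, 0.0]
ft_force: [0.2, -0.1, 5.3]
width: 50.1
grasp_force: 30.0
```

Call:
{"api": "servo_tool", "payload": {
  "plan": [
    [[1,0,0,0.1,0,0,0],[1,0,0,0.2,0,0,0],[1,0,0,0.2,0,0,0],[1,0,0,0.1,0,0,0],[1,0,0,0,0,0,0]]
  ]
}}

```text
t: 8.12
ee_pos: [559.7, -68.9, 176.0]
orientation: [2.108, 2.327, 0.002]
ft_force: [0.7, 0.5, -2.2]
width: 50.1
grasp_force: 30.0
```

Call:
{"api": "servo_tool", "payload": {
  "plan": [
    [[1,0,0,0,0,0,0],[1,0,0,0,0,0,0],[1,0,0,0,0,0,0],[1,0,0,0,0,0,0]]
  ]
}}

```text
t: 8.45
ee_pos: [558.9, -68.8, 174.4]
orientation: [-2.109, -2.328, 0.001]
ft_force: [-0.3, -0.3, -2.5]
width: 50.0
grasp_force: 30.0
```

```bash
python3 - <<'E'
from h import *
for i in range(7):
    vision.get_image('wrist');st()
print(R.from_rotvec(readout.get_obs()['orientation']).as_matrix()[:,1])
E
```

```text
8.5 [558.9 -68.8 174.4] [ 0.3   0.19 -1.96] w 49.9 30.0 tq [-53.68 -20.59] [-0.03 -0.07 -0.02]
8.55 [558.9 -68.8 174.4] [ 0.02 -1.07 -2.32] w 50.0 30.0 tq [-53.64 -20.58] [-0.03 -0.06 -0.01]
8.6 [558.9 -68.8 174.5] [-0.24  0.41 -2.02] w 49.7 30.0 tq [-53.61 -20.58] [-0.02 -0.07  0.01]
8.65 [559.  -68.8 174.5] [ 0.03  0.8  -2.98] w 49.8 30.0 tq [-53.59 -20.58] [ 0.02 -0.1   0.08]
8.7 [559.  -68.8 174.5] [ 0.   -0.24 -2.48] w 50.0 30.0 tq [-53.58 -20.58] [-0.02 -0.11  0.05]
8.75 [559.  -68.8 174.6] [ 0.58 -0.37 -2.64] w 49.9 30.0 tq [-53.57 -20.59] [-0.02 -0.11 -0.01]
8.8 [559.  -68.8 174.6] [-0.33 -0.16 -2.02] w 49.9 30.0 tq [-53.57 -20.59] [ 0.01 -0.07 -0.  ]
[ 9.95149094e-01  9.83780619e-02 -1.95488438e-04]
```

That reads about -2.35 N, so carton 2 holds the vial. I'm lifting it clear and then refining the window pose from the saved views.

Call:
{"api": "servo_tool", "payload": {
  "plan": [
    [[1,0,0,0.4,0,0,0],[1,0,0,0.7,0,0,0],[1,0,0,0.8,0,0,0],[1,0,0,0.7,0,0,0],[1,0,0,0.3,0,0,0]]
  ]
}}

```text
t: 9.22
ee_pos: [560.4, -69.0, 294.4]
orientation: [2.106, 2.325, 0.005]
ft_force: [1.4, -1.3, -1.9]
width: 50.0
grasp_force: 30.0
```

```bash
python3 - <<'E'
from h import *
ct,cs=cam('top'),cam('scene')
def tri(a,b):
    P=lambda c:c[0]@np.c_[c[1].T,-c[1].T@c[2]]
    X=cv2.triangulatePoints(P(ct),P(cs),np.array(a,float).reshape(2,1),np.array(b,float).reshape(2,1));return (X[:3]/X[3]).ravel()
f=lambda x,y:(x/4+90,y/4+140); g=lambda x,y:(x/4+250,y/4+150)
print('dot',tri(f(233,188),g(540,177)))
print('far bezel',tri(f(198,95),g(588,182)),'near',tri(f(198,247),g(545,92)))
for p in((545,92),(588,182)): print(ray(cs,*g(*p),173))
print(ray(ct,*f(198,95),173),ray(ct,*f(198,247),173))
T=cv2.imread('pics/top1.png')
m=cv2.inRange(cv2.cvtColor(T,cv2.COLOR_BGR2HSV),(45,120,60),(80,255,255));m[:, 160:]=0;m[:150]=0;m[220:]=0
k=max(cv2.findContours(m,0,2)[0],key=cv2.contourArea);print('led',cv2.minAreaRect(np.array([ray(ct,*p,175)[:2] for p in k[:,0].astype(float)],np.float32)))
# head top dark blob in top view
g_=cv2.cvtColor(T,cv2.COLOR_BGR2GRAY)[150:225,100:175]
st()
E
```

```text
dot [515.39682523 326.14044135 123.62470051]
far bezel [551.46746375 333.37605838 164.46861682] near [480.00103529 330.60468465 163.84919284]
[486.45285598 330.66934149 173.        ]
[556.79973809 331.42040602 173.        ]
[548.77634642 328.52208777 173.        ] [477.43885148 323.54858362 173.        ]
led ((514.2722778320312, 349.37921142578125), (24.809608459472656, 12.84440803527832), 4.183115005493164)
9.22 [560.4 -69.  294.4] [ 1.35 -1.27 -1.85] w 50.0 30.0 tq [-47.62 -24.74] [-0.06 -0.28 -0.02]
```

Call:
{"api": "servo_tool", "payload": {
  "plan": [
    [[1,-0.05,0.4,0,0,0,0.98],[1,-0.05,0.4,0,0,0,0.98],[1,-0.05,0.4,0,0,0,0.98],[1,-0.05,0.4,0,0,0,0.98],[1,-0.05,0.4,0,0,0,0.98]]
  ]
}}

```text
t: 9.63
ee_pos: [548.5, 11.9, 289.9]
orientation: [-1.561, -2.725, 0.001]
ft_force: [0.8, 0.5, -2.2]
width: 49.8
grasp_force: 30.0
```

Call:
{"api": "servo_tool", "payload": {
  "plan": [
    [[1,-0.05,0.4,0,0,0,0.98],[1,-0.05,0.4,0,0,0,0.98],[1,-0.05,0.4,0,0,0,0.98],[1,-0.05,0.4,0,0,0,0.98],[1,-0.05,0.4,0,0,0,0.98]]
  ]
}}

```text
t: 10.05
ee_pos: [538.5, 91.9, 289.8]
orientation: [-0.947, -2.994, 0.001]
ft_force: [0.9, 0.5, -2.4]
width: 50.0
grasp_force: 30.0
```

```bash
python3 - <<'E'
from h import *
ct,cs=cam('top'),cam('scene')
T=cv2.imread('pics/top1.png').astype(float).min(2);S=cv2.imread('pics/scene1.png').astype(float).min(2)
# top: bezel per row, cols 135..144, min-channel (suppresses red)
rows=np.arange(167,199);b=[]
for r in rows:
    s=T[r,134:145];s=np.clip(s-np.median(s),0,None);b.append((s*np.arange(134,145)).sum()/s.sum())
p=np.polyfit(rows,b,1);res=b-np.polyval(p,rows);ok=abs(res)<.5;p=np.polyfit(rows[ok],np.array(b)[ok],1);print('top fit',p,np.std(res),ok.sum())
for z in(164,173):
    A=ray(ct,np.polyval(p,167),167,z);B=ray(ct,np.polyval(p,198),198,z);d=A-B;print('top',z,A,B,'yaw',np.degrees(np.arctan2(d[1],d[0])))
# scene bezel top edge: rows 175..193
rows=np.arange(176,194);b=[]
for r in rows:
    c0=386.25+(r-173)*10.75/22.5;cc=np.arange(int(c0)-3,int(c0)+5);s=S[r,cc];s=np.clip(s-np.median(s),0,None);b.append((s*cc).sum()/s.sum())
b=np.array(b);p=np.polyfit(rows,b,1);res=b-np.polyval(p,rows);ok=abs(res)<.5;p=np.polyfit(rows[ok],b[ok],1);print('scene fit',p,np.std(res),ok.sum())
for z in(164,173):
    A=ray(cs,np.polyval(p,193),193,z);B=ray(cs,np.polyval(p,176),176,z);d=A-B;print('scene',z,A,B,'yaw',np.degrees(np.arctan2(d[1],d[0])))
st()
E
```

```text
top fit [-1.35692416e-02  1.41168175e+02] 0.15670151045267686 31
top 164 [544.78660065 332.18299794 164.        ] [485.89137392 328.84321924 164.        ] yaw 3.2456026723778972
top 173 [542.57378008 329.19670853 173.        ] [484.35237332 325.89514022 173.        ] yaw 3.2456026723779083
scene fit [  0.5247095  293.83430415] 0.08991227562650846 18
scene 164 [543.05821894 334.21675113 164.        ] [488.95359508 331.64631222 164.        ] yaw 2.720001302771038
scene 173 [548.90750174 329.69305092 173.        ] [495.4046141  327.15119969 173.        ] yaw 2.7200013027710797
10.05 [538.5  91.9 289.8] [ 0.89  0.53 -2.44] w 50.0 30.0 tq [-48.02 -26.07] [ 0.02 -0.12  0.02]
```

Both bezel fits agree: window yaw 3° and centre about (515,327). The target TCP is (520.4, 223, 228.5) with heading 93°.

Call:
{"api": "servo_tool", "payload": {
  "plan": [
    [[1,-0.06,0.41,0,0,0,0.96],[1,-0.06,0.41,0,0,0,0.96],[1,-0.06,0.41,0,0,0,0.96],[1,-0.06,0.41,-0.1,0,0,0.96],[1,-0.06,0.41,-0.2,0,0,0.96]]
  ]
}}

```text
t: 10.47
ee_pos: [527.0, 174.0, 278.5]
orientation: [0.304, 3.126, 0.0]
ft_force: [0.3, 0.2, -2.7]
width: 50.1
grasp_force: 30.0
```

Call:
{"api": "servo_tool", "payload": {
  "plan": [
    [[1,-0.06,0.41,-0.4,0,0,0.96],[1,-0.06,0.41,-0.4,0,0,0.96],[1,-0.05,0.3,-0.3,0,0,0.96],[1,0,0.1,-0.1,0,0,0],[1,0,0,0,0,0,0]]
  ]
}}

```text
t: 10.88
ee_pos: [519.3, 222.4, 229.0]
orientation: [0.082, -3.138, 0.002]
ft_force: [-0.0, -0.0, -1.7]
width: 49.6
grasp_force: 30.0
```

Call:
{"api": "servo_tool", "payload": {
  "plan": [
    [[1,0,0,0,0,0,0],[1,0,0,0,0,0,0],[1,0,0,0,0,0,0],[1,0,0,0,0,0,0]]
  ]
}}

```text
t: 11.22
ee_pos: [520.7, 221.5, 231.4]
orientation: [-0.081, 3.139, 0.001]
ft_force: [0.2, 0.3, -1.7]
width: 50.1
grasp_force: 30.0
```

```bash
python3 - <<'E'
from h import *
save('scene','s4.png');save('top','t4.png');st();m=R.from_rotvec(readout.get_obs()['orientation']).as_matrix();print(m[:,1:],np.degrees(np.arctan2(m[1,1],m[0,1])))
a=cv2.imread('pics/s4.png')[140:320,120:460];b=cv2.imread('pics/t4.png')[120:300,90:460]
cv2.imwrite('pics/c4.png',np.vstack([cv2.resize(a,(566,300)),cv2.resize(b,(566,300))]))
E
```

```text
11.32 [520.5 221.6 231.2] [ 0.22 -0.17 -2.26] w 50.1 30.0 tq [-51.75 -23.73] [ 0.1  -0.11 -0.01]
[[-5.19966771e-02  8.18307358e-04]
 [ 9.98647224e-01  3.03444893e-04]
 [ 2.60485236e-04 -9.99999619e-01]] 92.98053433342002
```

View pics/c4.png

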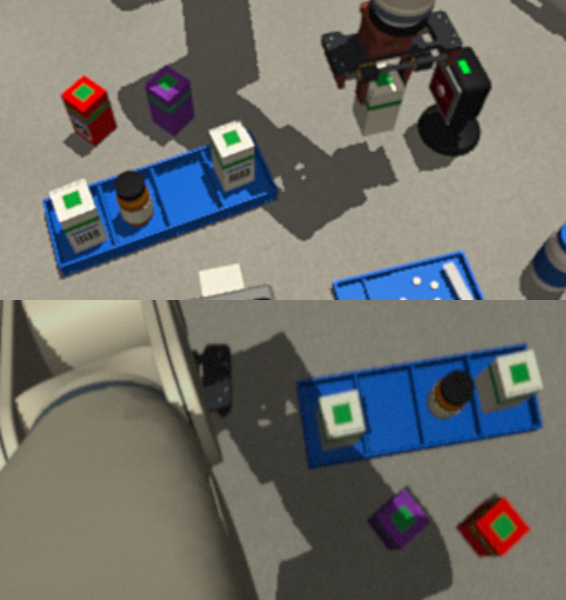

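The picture shows the vial carton held upright at crop pixel (378,105), facing the window. Both empties and the jar are standing in the tray. I'll let it settle and hand in.

Call:
{"api": "servo_tool", "payload": {
  "plan": [
    [[1,0,0,0,0,0,0],[1,0,0,0,0,0,0],[1,0,0,0,0,0,0],[1,0,0,0,0,0,0],[1,0,0,0,0,0,0]]
  ]
}}

```text
t: 11.73
ee_pos: [520.2, 222.0, 230.7]
orientation: [0.083, -3.14, 0.0]
ft_force: [-0.3, 0.1, -2.2]
width: 49.7
grasp_force: 30.0
```

Call:
{"api": "servo_tool", "payload": {
  "plan": [
    [[1,0,0,0,0,0,0],[1,0,0,0,0,0,0],[1,0,0,0,0,0,0],[1,0,0,0,0,0,0],[1,0,0,0,0,0,0]]
  ]
}}

```text
t: 12.15
ee_pos: [520.3, 222.0, 230.7]
orientation: [0.083, -3.14, 0.0]
ft_force: [1.0, -0.2, -2.5]
width: 50.2
grasp_force: 30.0
```

```bash
python3 -c "
from h import *
st()
from workcell import close_job
print(close_job())"
```

```text
12.15 [520.3 222.  230.7] [ 0.98 -0.19 -2.46] w 50.2 30.0 tq [-51.79 -23.69] [ 0.06 -0.16  0.02]
the job is handed in; nothing more can be done
None
```

I handed the job in at 12.2 s, holding the vial carton (about 2.35 N) upright and steady, label about 8 cm from the window and squared to it within my roughly 1° yaw estimate, label centre about 3 mm below window centre; the two other cartons are standing in their compartments, one weighed empty and the third never lifted.

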